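# Hold an offset iron lever level over its jig

### The job

Press the red and the yellow soft cap on the plywood jig fully home on their posts. Then grip the iron lever at its balance point, lift it, and keep it roughly level all the way until it hangs still and level about 5 cm above the caps, in line with the jig, with its big boss over the red cap and its small eye over the yellow one; finish while still holding it there, resting on nothing. Leave everything else on the bench where it is.

Things in the scene. Friction and masses are not known exactly. Their poses are not given: they have to be found in the camera images.
- jig: fixed plywood board 270 long (its x) x 90 wide (y) x 18 thick, origin at the centre of its underside, on the bench. Along its centre line stand two steel posts with soft caps: red at x = -90, yellow at x = +90. A dark wooden stop 12 thick, 70 wide, its top 48 above the bench, stands across the end beyond the red cap (x = -133 to -121).
- red_cap (a joint): red cap, 36 diameter, 18 high, sliding on its upright post: 0 = ridden up by 12 mm, 0.012 = fully home, against a hard stop. Stiff (about 7 N to slide it), and stays where it is left.
- yellow_cap (a joint): yellow cap, 26 diameter, 18 high; slides like the red one (0 = up by 12 mm, 0.012 = fully home, about 7 N).
- red_cap_top (a point): centre of the red cap's flat top; moves with the cap; 40 mm above the bench when home, 52 at most when up
- yellow_cap_top (a point): centre of the yellow cap's flat top; moves with the cap; 40 mm above the bench when home, 52 at most when up
- red_rest (a point): fixed point on the jig: where the centre of the red cap's top is when the cap is home (40 mm above the bench); axes as the jig's
- yellow_rest (a point): fixed point on the jig: where the centre of the yellow cap's top is when home (40 mm above the bench); 180 mm from red_rest along the jig's +x
- lever: dark cast-iron lever, 0.7 to 0.95 kg, 222 long (its x), lying flat on the bench, z up. Origin: half way along its length, at the height of its underside. Round boss 52 diameter, 34 high at x = -85; round eye 32 diameter, 26 high at x = +95; between them a straight bar 16 wide (y), its underside 6 and its top 26 above the lever's underside. Far heavier at the boss.
- lever_boss (a point): centre of the boss's underside
- lever_eye (a point): centre of the eye's underside
- lever_balance (a point): the balance point: in the bar, 58 mm from the boss's centre towards the eye, 16 mm above the lever's underside; axes as the lever's
- screwdriver: red-handled screwdriver lying on the bench between the jig and the lever; leave alone
- glue: white glue bottle, 60 diameter, 160 tall, standing; leave alone
- screw_jar: amber jar with steel lid, 64 diameter, 80 tall, standing; leave alone
- red_tray: red open plastic tray 140 x 200 x 45; leave alone
- hammer: hammer lying on the bench; leave alone
- offcut: pale wood off-cut 160 x 45 x 30; leave alone
There are look-alikes about, which are no part of the job. What is meant by the lever is not orange, and is the larger of those in its own colour.

How it is judged (in metres and radians):
On the way, in this order (a step that is already met when the one before it is completed fails the run):
1. both caps are pressed fully home (value of joint each of red_cap, yellow_cap above 0.0105 m), for 0.2 s.
2. the lever is gripped at its balance point and lifted off the bench (x of the grasp point in the frame of lever_balance between -0.015 and 0.015 m and contact force between lever and the fingers above 2 N and height (world z) of lever above 0.04 m), for 0.2 s.
At the end, for the whole second after the job is handed in: Caps home within 1.5 mm; fingers hold the lever within 15 mm along the bar of its balance point; level within 5 degrees, still, off the jig; underside 30 to 80 mm above the cap tops; boss and eye centres each within 18 mm of over the red and yellow post (all of step 1 and x of the grasp point in the frame of lever_balance between -0.015 and 0.015 m and contact force between lever and the fingers above 2 N and angle between lever's own z axis and vertical below 0.09 rad and horizontal distance between lever_boss and red_rest below 0.018 m and horizontal distance between lever_eye and yellow_rest below 0.018 m and z of lever_boss in the frame of red_rest between 0.03 and 0.08 m and z of lever_eye in the frame of yellow_rest between 0.03 and 0.08 m and contact force between lever and jig below 0.1 N and linear speed of lever below 0.02 m/s and angular speed of lever below 0.15 rad/s); the arm keeps its last pose, push and grip.
It fails at once if the lever tips more than 17 degrees (angle between lever's own z axis and vertical above 0.3 rad).
It fails at once if something else on the bench is shifted by more than 30 mm (distance of any of screwdriver, glue, screw_jar, red_tray, hammer, offcut from where it was at the start of the episode above 0.03 m).
It also fails if it takes over 56 s, if anything falls off the work surface, if the arm or the gripper's body presses on something with over 40 N, if the wrist force passes 120 N, or if a joint passes its speed limit or range.

### The arm

A 7-joint arm with a two-finger parallel gripper is mounted at the origin on the work surface. World frame = base frame: x ahead of the robot, y to its left, z up, the work surface at z = 0. Lengths are in mm, angles in rad, forces in N, time in s.
With the tool pointing down it reaches from about 400 to 875 mm from the base axis. Payload 4.4 kg.
Tool frame: the origin (TCP) lies where the fingers leave the gripper's body, on its centre line; the fingertips stand 73 mm ahead of it and the grasp point (between the pads) lies 54 mm ahead of it; z points along the fingers, y is the line along which they close (so a half turn about z gives the same grasp; the last joint's range is limited). The gripper opens to 85 mm and grips with 20 to 120 N. Pads are 22 mm wide; open, the fingers measure 114 mm over their backs; the gripper's body (76 mm by 85 mm) begins 54 mm behind the grasp point. The pads swing forward as they close: fully open they stand 13 mm farther back than shut.
Start: joints at [1.218, 0.628, 0.038, 1.517, -0.027, 0.996, -0.02], TCP at [183.9, -623.456, 303.913] pointing down, gripper open.
Joint ranges: [-3.06, 3.06], [-0.37, 2.12], [-1.25, 1.32], [0.18, 2.47], [-1.1, 4.24], [0.23, 1.98], [-2.94, 2.94]. Speed limits (rad/s): [2.57, 2.57, 3.14, 3.14, 3.14, 3.14, 3.14].

### API

Orientations are given as [roll, pitch, yaw] about the fixed x, y, z axes, in that order (R = Rz(yaw) Ry(pitch) Rx(roll)).
In Python, from cell import ctrl gives the robot as it stands.
- The arm moves only by the tool send_rows, never from a script. Its argument "rows" is a list that holds one entry, the list of rows, each a list of 6 numbers: the shift along the tool's x, y, z in cm, then the turn, a rotation vector about the tool's x, y, z in rad. In form: [[[tx, ty, tz, wx, wy, wz], ...]]. A call has 1 to 10 rows; each row is the pose to reach, as a shift and turn from the pose commanded when the call began, along the tool's axes at that moment; what a row does not reach only later rows make up. A row lasts 1/10 s, in which the tool goes at most 50 mm and 8.59 degrees, less where a joint would pass 70% of its speed; a pose out of reach is approached as far as the arm can. A call with a gripper value outside its range is refused whole. "grip" is the closure in counts, from 0 (fully open) to 255 (shut), set as the call begins (left out, the last holds). The fingers move at their own pace and stop on an object; the grip force is fixed at half the most. Time passes only in rows, so rows that repeat a pose let the fingers close. It gives the time, the measured TCP pose, the force, the opening and the grip force at its end, in the units of the state.
- ctrl.read_state(): the state, without advancing time (a new reading comes with each control period).
- ctrl.get_image(name): name is "scene" or "top"; returns a dict with "pixels" (400x640x3 uint8, red, green, blue), "fx", "fy", "cx", "cy" (pixels), "extrinsics" (4x4, takes a point from camera to world coordinates). Camera axes: x right, y up, looking along -z (the intrinsics and any distortion apply to the point x, -y, -z); pixel columns grow to the right and rows downward; lengths in mm; the calibration is good to about 2 mm. A picture is of the moment at which its call begins. There is no depth.
- ctrl.finish_job(): hands the job in; it is judged then, once.
The state is a dict: "clock": time; "qpos": joint angles; "qd": joint speeds; "tau": joint torques, N m; "eef_pos": TCP position; "tool_rot": TCP orientation; "force": force on the tool from outside, world axes, zero at the start; "torque": the same for the moment, N m; "width": finger opening in mm; "gripper_force": force on a finger pad.
Only numpy, scipy, OpenCV 4.12 (cv2) and the standard library are available. Lean on these libraries where they do the work, as an engineer would, in place of code of your own. Each camera call takes 0.05 s, during which the arm holds its last target. There are 200 camera calls.

## Working session

There is one attempt and no reset: what is moved stays moved. The work goes in short steps, Python scripts to look and compute and a tool call to move; the robot and the scene stay as the last step left them, time stands still between calls to the robot, and variables do not carry over. Pictures are saved under pics/ and viewed, at most 10 in all, crops included, and the job is handed in when it is done.

Besides the shell and the picture viewer there is one more tool, called as name(argument=value, ...), one argument or row to a line, values as JSON. send_rows: Moves the arm, as the interface text tells. Its arguments: {"type":"object","properties":{"rows":{"type":"array","items":{"type":"array","items":{"type":"array","items":{"type":"number"}}}},"grip":{"type":"number"}},"required":["rows"]}

```bash
mkdir -p pics; ls
python3 - <<'E'
from cell import ctrl
import cv2,numpy as np
np.set_printoptions(suppress=True,precision=3)
print(ctrl.read_state())
for n in("scene","top"):
    d=ctrl.get_image(n);cv2.imwrite(f"pics/{n}0.png",d["pixels"][...,::-1])
    print(n,[d[k] for k in("fx","fy","cx","cy")],d["extrinsics"],d.keys())
E
```

```text
pics
{'clock': 0.0, 'qpos': array([ 1.218,  0.629,  0.038,  1.518, -0.027,  0.996, -0.02 ]), 'qd': array([-0.001, -0.001,  0.001, -0.   ,  0.001, -0.001, -0.001]), 'tau': array([  0.   , -56.34 ,   1.226, -19.344,   0.011,   0.011,  -0.   ]), 'eef_pos': array([ 183.791, -622.948,  302.982]), 'tool_rot': array([-3.14 , -0.   ,  0.287]), 'force': array([0.172, 0.296, 0.208]), 'torque': array([ 0.025, -0.05 , -0.013]), 'gripper_force': 0.0, 'width': 85.36992679825065}
scene [385.2929794355439, 385.2929794355439, 325.3244043698867, 198.5209879697838] [[   0.621   -0.594    0.511 1094.48 ]
 [   0.784    0.481   -0.393 -461.804]
 [  -0.013    0.644    0.765  948.607]
 [   0.       0.       0.       1.   ]] dict_keys(['pixels', 'fx', 'fy', 'cx', 'cy', 'extrinsics'])
top [449.2310072507426, 449.2310072507426, 318.9210429987714, 199.72427181175] [[  -0.005    0.993   -0.116  326.533]
 [  -1.      -0.005   -0.007   -6.417]
 [  -0.008    0.116    0.993 1654.541]
 [   0.       0.       0.       1.   ]] dict_keys(['pixels', 'fx', 'fy', 'cx', 'cy', 'extrinsics'])
```

View pics/scene0.png

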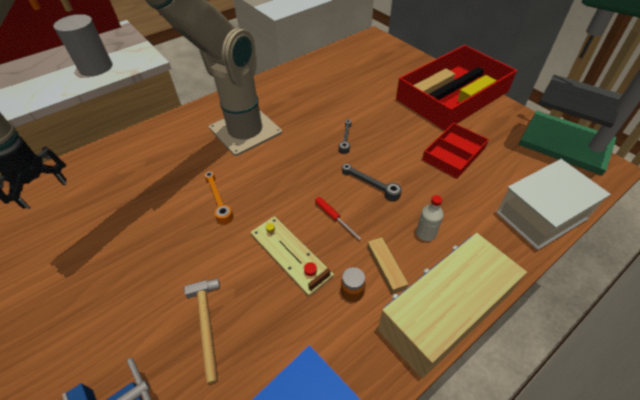

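View pics/top0.png

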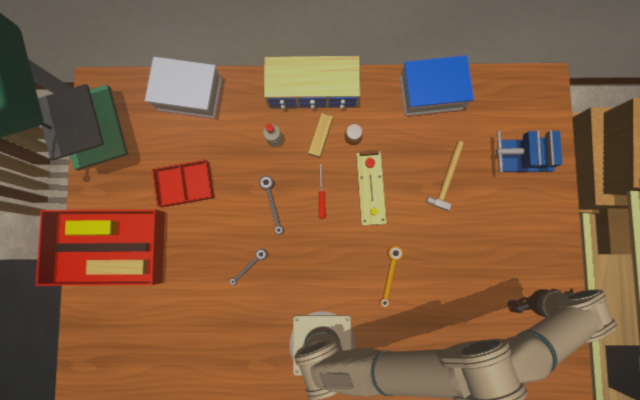

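The scene view shows the jig with the red cap at (310,269) and the yellow at (270,228). The larger dark lever has its boss at (393,192) and eye at (346,168). In the top view, the caps are at (370,162) and (374,211), and the lever boss is at (267,183) with its eye at (279,230).

```bash
cat > h.py <<'E'
from cell import ctrl
import cv2,numpy as np
from scipy.spatial.transform import Rotation as Ro
np.set_printoptions(suppress=True,precision=2)
def ray(d,u,v):
    E=d["extrinsics"];r=E[:3,:3]@np.array([(u-d["cx"])/d["fx"],-(v-d["cy"])/d["fy"],-1.]);return E[:3,3],r/np.linalg.norm(r)
def on(d,uv,z):
    o,r=ray(d,*uv);return o+r*(z-o[2])/r[2]
def proj(d,p):
    E=d["extrinsics"];c=E[:3,:3].T@(np.asarray(p,float)-E[:3,3]);return np.array([d["cx"]+d["fx"]*c[0]/-c[2],d["cy"]-d["fy"]*c[1]/-c[2]])
def tri(a,ua,b,ub):
    o1,r1=ray(a,*ua);o2,r2=ray(b,*ub)
    t=np.linalg.lstsq(np.c_[r1,-r2],o2-o1,rcond=None)[0];p,q=o1+t[0]*r1,o2+t[1]*r2
    return (p+q)/2,np.linalg.norm(p-q)
def blob(d,box,f):
    x0,y0,x1,y1=box;h=cv2.cvtColor(d["pixels"][y0:y1,x0:x1],cv2.COLOR_RGB2HSV).astype(int)
    m=f(h[...,0],h[...,1],h[...,2]).astype(np.uint8)
    n,l,s,c=cv2.connectedComponentsWithStats(m);i=1+np.argmax(s[1:,4]);return c[i]+[x0,y0],s[i],(l==i).astype(np.uint8)
red=lambda h,s,v:((h<6)|(h>174))&(s>170)&(v>90)
yel=lambda h,s,v:(h>24)&(h<34)&(s>170)&(v>110)
dark=lambda h,s,v:(s<95)&(v<125)
E
python3 - <<'E'
from h import *
S=ctrl.get_image("scene");T=ctrl.get_image("top")
for n,f,bs,bt in(("red",red,(295,255,325,285),(360,150,382,172)),("yel",yel,(258,218,285,240),(364,203,386,220))):
    a=blob(S,bs,f);b=blob(T,bt,f);print(n,a[0],a[1],b[0],b[1],"tri",*tri(S,a[0],T,b[0]),"top z46",on(T,b[0],46),"scene z46",on(S,a[0],46))
a=blob(T,(255,172,292,240),dark);print(a[0],a[1])
def cr(d,x0,y0,x1,y1,k):return cv2.resize(d["pixels"][y0:y1,x0:x1,::-1],None,fx=k,fy=k,interpolation=cv2.INTER_CUBIC)
A=cr(T,250,140,400,240,5);B=cr(S,240,155,410,305,3)
C=np.zeros((500,800,3),np.uint8)
cv2.imwrite("pics/topc.png",A);cv2.imwrite("pics/scc.png",B)
E
```

```text
red [309.91 268.65] [ 10   8  11  13 117] [369.68 162.36] [ 6  9  8  8 53] tri [ 652.76 -180.02   39.04] 1.4494952413638904 top z46 [ 650.98 -179.88   46.  ] scene z46 [ 656.51 -181.56   46.  ]
yel [269.62 226.73] [ 8  5  8  8 48] [373.56 211.31] [ 7  5  6  7 32] tri [ 472.56 -190.15   45.17] 1.3628048739722758 top z46 [ 472.17 -190.66   46.  ] scene z46 [ 473.48 -189.81   46.  ]
[272.   203.71] [  4   4  24  58 209]
```

View pics/topc.png

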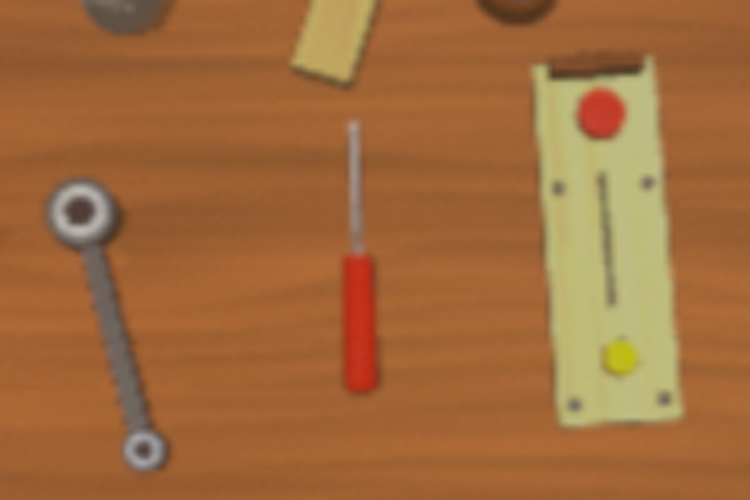

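View pics/scc.png

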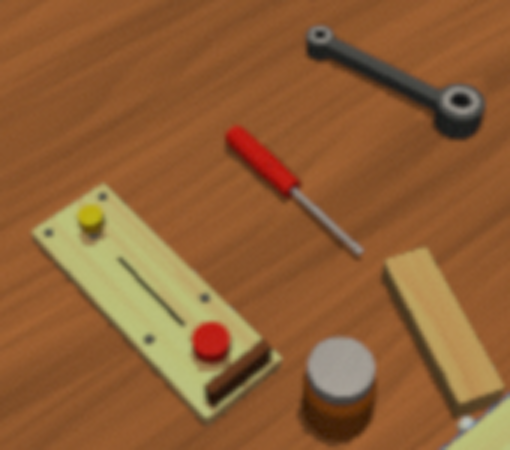

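```bash
cat >> h.py <<'E'
def delta(p,yaw,st=None):
    "row (cm, rad) from measured pose to TCP p, tool down with tool x at yaw"
    s=st or ctrl.read_state();R=Ro.from_euler("xyz",s["tool_rot"]);G=Ro.from_euler("xyz",[np.pi,0,yaw])
    return np.r_[R.inv().apply(np.asarray(p)-s["eef_pos"])/10,(R.inv()*G).as_rotvec()]
E
python3 - <<'E'
from h import *
S=ctrl.get_image("scene");T=ctrl.get_image("top")
for n,us,ut,z in(("boss",(393.2,188.2),((82+.5)/5+249.5,(212+.5)/5+139.5),34),("eye",(346.2,166.9),((145.5)/5+249.5,449.5/5+139.5),26)):
    print(n,tri(S,us,T,ut),on(T,ut,z),on(S,us,z))
bo,ey=on(T,((82+.5)/5+249.5,(212+.5)/5+139.5),34),on(T,(145.5/5+249.5,449.5/5+139.5),26)
# ring mask centroid
for n,box in(("boss",(256,172,278,194)),("eye",(270,221,288,239))):
    g=cv2.cvtColor(T["pixels"],cv2.COLOR_RGB2HSV);x0,y0,x1,y1=box
    m=((g[...,1]<70)&(g[...,2]>135))[y0:y1,x0:x1].astype(np.uint8)
    c=cv2.findNonZero(m).reshape(-1,2)+[x0,y0];print(n,len(c),cv2.minEnclosingCircle(c.astype(np.float32)),on(T,cv2.minEnclosingCircle(c.astype(np.float32))[0],34 if n=="boss" else 26))
print("len",np.linalg.norm((bo-ey)[:2]),"yaw",np.arctan2(*(bo-ey)[1::-1]),"bal",bo+(ey-bo)*58/180)
print(delta([652,-180,300],.057),delta([652,-180,140],.057))
E
```

```text
boss (array([583.99, 199.89,  33.84]), np.float64(3.645392501994391)) [582.77 198.46  34.  ] [585.03 201.41  34.  ]
eye (array([410.77, 153.34,  23.6 ]), np.float64(2.324582269428538)) [409.97 152.15  26.  ] [413.13 152.76  26.  ]
boss 65 ((265.5, 182.0), 5.590270042419434) [582.78 200.29  34.  ]
eye 30 ((278.0, 229.6999969482422), 3.4482908248901367) [408.89 154.32  26.  ]
len 178.8925993280696 yaw 0.2618272063015245 bal [527.09 183.54  31.42]
[ 57.44 -29.28   0.38  -0.     0.     0.23] [ 57.44 -29.27  16.38  -0.     0.     0.23]
```

send_rows(
  rows=[
    [[14, -7, 0, 0, 0, 0.06], [29, -15, 0, 0, 0, 0.12], [43, -22, 0, 0, 0, 0.18], [57.4, -29.3, 2, 0, 0, 0.23], [57.4, -29.3, 6, 0, 0, 0.23], [57.4, -29.3, 10, 0, 0, 0.23], [57.4, -29.3, 10, 0, 0, 0.23], [57.4, -29.3, 10, 0, 0, 0.23], [57.4, -29.3, 10, 0, 0, 0.23], [57.4, -29.3, 10, 0, 0, 0.23]],
  ],
  grip=255,
)

```text
clock: 1.3
eef_pos: [543.1, -282.7, 238.7]
tool_rot: [3.141, -0.0, 0.057]
force: [1.5, -0.5, -0.1]
width: -0.1
gripper_force: 0.0
```

send_rows(
  rows=[
    [[0, 0, 0, 0, 0, 0], [0, 0, 0, 0, 0, 0], [0, 0, 0, 0, 0, 0], [0, 0, 0, 0, 0, 0], [0, 0, 0, 0, 0, 0], [0, 0, 0, 0, 0, 0]],
  ],
)

```text
clock: 1.9
eef_pos: [541.2, -285.2, 239.4]
tool_rot: [3.141, -0.0, 0.055]
force: [-0.6, -0.5, -0.3]
width: 0.3
gripper_force: 0.0
```

Run:
```python
from h import *
s=ctrl.read_state();print(s);print(delta([652,-180,140],.057))
```

```text
{'clock': 1.9, 'qpos': array([ 0.38,  0.65,  0.1 ,  1.7 , -0.08,  0.8 , -1.  ]), 'qd': array([-0.01,  0.  , -0.  , -0.  , -0.  , -0.  , -0.  ]), 'tau': array([  0.05, -54.34,   2.12, -16.5 ,   0.02,   0.  ,   0.  ]), 'eef_pos': array([ 541.18, -285.16,  239.35]), 'tool_rot': array([ 3.14, -0.  ,  0.06]), 'force': array([-0.63, -0.52, -0.34]), 'torque': array([ 0.01, -0.06,  0.02]), 'gripper_force': 0.0, 'width': 0.3292121382738874}
[11.64 -9.89  9.94  0.   -0.   -0.  ]
```

send_rows(
  rows=[
    [[4, -3.3, 1, 0, 0, 0], [8, -6.6, 3, 0, 0, 0], [11.6, -9.9, 6, 0, 0, 0], [11.6, -9.9, 9.5, 0, 0, 0], [11.6, -9.9, 9.5, 0, 0, 0], [11.6, -9.9, 9.5, 0, 0, 0], [11.6, -9.9, 9.5, 0, 0, 0], [11.6, -9.9, 9.5, 0, 0, 0], [11.6, -9.9, 9.5, 0, 0, 0]],
  ],
)

```text
clock: 2.8
eef_pos: [652.2, -180.3, 146.1]
tool_rot: [3.14, -0.003, 0.055]
force: [-0.9, -0.1, -0.1]
width: -0.0
gripper_force: 0.0
```

Run:
```python
from h import *
s=ctrl.read_state();print(s["eef_pos"],s["force"])
print(delta([652,-180,113],.057))
S=ctrl.get_image("scene");T=ctrl.get_image("top")
x=lambda d,a,b,c,e,k:cv2.resize(d["pixels"][b:e,a:c,::-1],None,fx=k,fy=k,interpolation=cv2.INTER_CUBIC)
cv2.imwrite("pics/red1.png",np.hstack([x(S,260,210,340,290,5),x(T,335,140,415,220,5)]))
```

```text
[ 652.23 -180.28  146.08] [-0.87 -0.14 -0.1 ]
[-0.03 -0.03  3.31  0.   -0.   -0.  ]
```

View pics/red1.png

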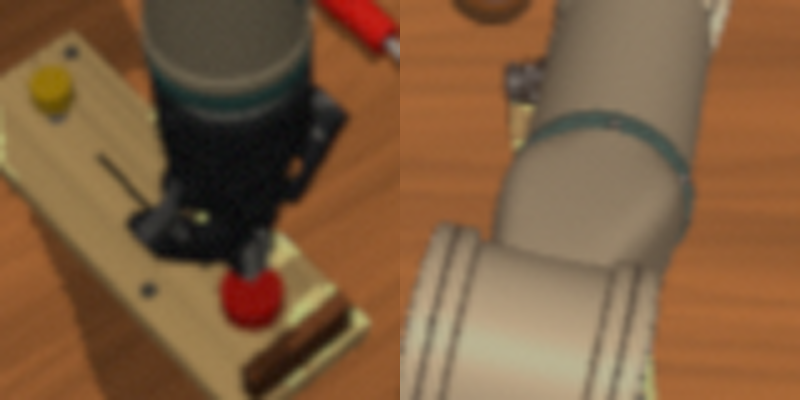

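The closed tips, at crop (255,262), stand right above the red cap at (252,295), so I'm pressing now.

send_rows(
  rows=[
    [[0, 0, 1, 0, 0, 0], [0, 0, 1.8, 0, 0, 0], [0, 0, 2.2, 0, 0, 0], [0, 0, 2.5, 0, 0, 0], [0, 0, 2.8, 0, 0, 0], [0, 0, 3.1, 0, 0, 0], [0, 0, 3.3, 0, 0, 0], [0, 0, 3.3, 0, 0, 0], [0, 0, 3.3, 0, 0, 0]],
  ],
)

```text
clock: 3.8
eef_pos: [651.2, -178.5, 112.7]
tool_rot: [-3.141, 0.002, 0.057]
force: [-6.1, 2.4, 14.5]
width: 0.2
gripper_force: 7.2
```

send_rows(
  rows=[
    [[0, 0, 0.1, 0, 0, 0], [0, 0, 0.1, 0, 0, 0], [0, 0, 0.1, 0, 0, 0]],
  ],
)

```text
clock: 4.1
eef_pos: [651.2, -178.6, 112.6]
tool_rot: [-3.141, 0.002, 0.057]
force: [-7.1, 2.2, 19.9]
width: 0.1
gripper_force: 10.1
```

send_rows(
  rows=[
    [[0, 0, -2, 0, 0, 0], [0, 0, -4, 0, 0, 0], [-5, 0, -4, 0, 0, 0], [-10, 0, -4, 0, 0, 0], [-14, 0, -4, 0, 0, 0], [-18, 0, -4, 0, 0, 0], [-18, 0, -4, 0, 0, 0], [-18, 0, -4, 0, 0, 0], [-18, 0, -4, 0, 0, 0]],
  ],
)

```text
clock: 5.0
eef_pos: [474.0, -189.0, 150.1]
tool_rot: [3.141, -0.002, 0.058]
force: [0.5, 0.0, -0.8]
width: -0.2
gripper_force: 0.0
```

Run:
```python
from h import *
s=ctrl.read_state();print(s["eef_pos"],s["force"])
print(delta([472.5,-190,113],.057))
```

```text
[ 474.   -189.04  150.12] [ 0.46  0.01 -0.75]
[-0.16  0.09  3.71  0.   -0.    0.  ]
```

send_rows(
  rows=[
    [[-0.15, 0.1, 1, 0, 0, 0], [-0.15, 0.1, 2, 0, 0, 0], [-0.15, 0.1, 2.6, 0, 0, 0], [-0.15, 0.1, 2.9, 0, 0, 0], [-0.15, 0.1, 3.2, 0, 0, 0], [-0.15, 0.1, 3.5, 0, 0, 0], [-0.15, 0.1, 3.7, 0, 0, 0], [-0.15, 0.1, 3.7, 0, 0, 0], [-0.15, 0.1, 3.7, 0, 0, 0]],
  ],
)

```text
clock: 5.9
eef_pos: [470.7, -189.8, 112.7]
tool_rot: [-3.141, 0.001, 0.057]
force: [-0.6, 0.9, 1.6]
width: 0.0
gripper_force: 0.7
```

send_rows(
  rows=[
    [[0, 0, 0.1, 0, 0, 0], [0, 0, 0.1, 0, 0, 0], [0, 0, 0.1, 0, 0, 0]],
  ],
)

```text
clock: 6.2
eef_pos: [470.7, -189.8, 112.6]
tool_rot: [-3.141, 0.0, 0.057]
force: [-2.6, 0.3, 10.8]
width: 0.0
gripper_force: 5.5
```

send_rows(
  rows=[
    [[0, 0, 0.1, 0, 0, 0], [0, 0, 0.1, 0, 0, 0], [0, 0, 0.1, 0, 0, 0], [0, 0, 0.1, 0, 0, 0]],
  ],
)

```text
clock: 6.6
eef_pos: [470.6, -189.8, 112.5]
tool_rot: [-3.141, -0.0, 0.057]
force: [-3.3, 2.5, 21.0]
width: -0.3
gripper_force: 10.4
```

send_rows(
  rows=[
    [[0, 0, -2, 0, 0, 0], [0, 0, -5, 0, 0, 0], [0, 0, -8, 0, 0, 0], [0, 0, -12, 0, 0, 0], [0, 0, -14, 0, 0, 0], [0, 0, -14, 0, 0, 0], [0, 0, -14, 0, 0, 0]],
  ],
)

```text
clock: 7.3
eef_pos: [470.7, -190.0, 250.8]
tool_rot: [3.142, -0.0, 0.057]
force: [0.2, -0.8, 0.6]
width: -0.3
gripper_force: 0.0
```

Run:
```python
from h import *
s=ctrl.read_state();print(s["eef_pos"],s["force"])
print(delta([528,185,250],.262),delta([528,185,73],.262))
```

```text
[ 470.69 -190.    250.76] [ 0.16 -0.78  0.62]
[  7.85 -37.11   0.08   0.    -0.    -0.21] [  7.85 -37.11  17.78   0.    -0.    -0.21]
```

send_rows(
  rows=[
    [[1, -4.5, 0, 0, 0, -0.03], [2, -9, 0, 0, 0, -0.06], [3, -13.5, 0, 0, 0, -0.09], [4, -18, 0, 0, 0, -0.12], [5, -22.5, 0, 0, 0, -0.15], [6, -27, 0, 0, 0, -0.18], [7, -31.5, 0, 0, 0, -0.2], [7.85, -35, 1, 0, 0, -0.205], [7.85, -37.1, 4, 0, 0, -0.205], [7.85, -37.1, 8, 0, 0, -0.205]],
  ],
  grip=0,
)

```text
clock: 8.3
eef_pos: [527.9, 189.9, 169.5]
tool_rot: [-3.139, -0.002, 0.268]
force: [-0.4, 0.6, 0.1]
width: 85.9
gripper_force: 0.0
```

send_rows(
  rows=[
    [[0, 0, 0, 0, 0, 0], [0, 0, 0, 0, 0, 0], [0, 0, 0, 0, 0, 0], [0, 0, 0, 0, 0, 0], [0, 0, 0, 0, 0, 0]],
  ],
)

```text
clock: 8.8
eef_pos: [528.9, 184.6, 172.5]
tool_rot: [-3.141, -0.003, 0.261]
force: [-0.0, 1.0, 0.3]
width: 85.7
gripper_force: 0.0
```

Run:
```python
from h import *
s=ctrl.read_state();print(s["eef_pos"],s["force"],s["width"])
S=ctrl.get_image("scene");T=ctrl.get_image("top")
for n,f,bs,bt in(("red",red,(295,255,325,285),(360,150,382,172)),("yel",yel,(258,218,285,240),(364,203,386,220))):
    a=blob(S,bs,f);b=blob(T,bt,f);print(n,a[0],b[0],"tri",*tri(S,a[0],T,b[0]),"top z40",on(T,b[0],38))
print(delta([528,185,73],.262))
x=lambda d,a,b,c,e,k:cv2.resize(d["pixels"][b:e,a:c,::-1],None,fx=k,fy=k,interpolation=cv2.INTER_CUBIC)
cv2.imwrite("pics/lev1.png",np.hstack([x(S,330,130,430,230,4),x(T,230,155,330,255,4)]))
```

```text
[528.89 184.55 172.5 ] [-0.03  0.97  0.28] 85.70567991162922
red [310.  270.1] [369.53 162.57] tri [ 653.26 -180.3    32.32] 1.1719018980686067 top z40 [ 651.81 -180.18   38.  ]
yel [270.23 228.92] [373.21 211.45] tri [ 473.04 -190.     34.7 ] 1.5298402523769248 top z40 [ 472.39 -190.31   38.  ]
[-0.06 -0.05  9.9  -0.   -0.   -0.  ]
```

View pics/lev1.png

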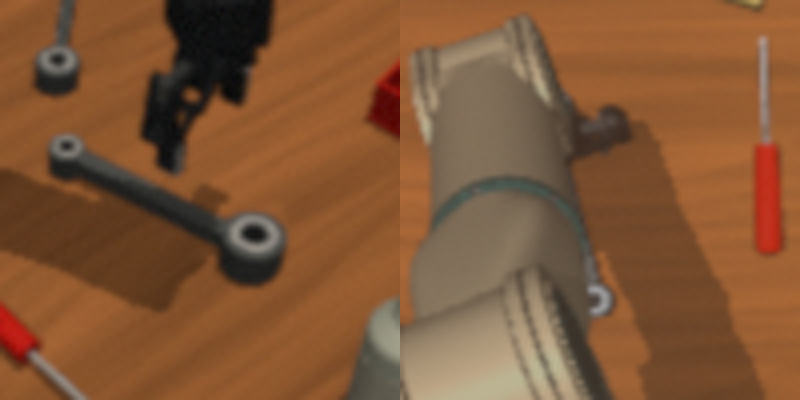

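Both caps are home: their measured heights fell by 7–10 mm. The fingers stand astride the bar, with the lever boss at crop (254,240) and the eye at (66,150). Next I descend and grip.

send_rows(
  rows=[
    [[-0.05, 0, 3, 0, 0, 0], [-0.05, 0, 6, 0, 0, 0], [-0.05, 0, 8, 0, 0, 0], [-0.05, 0, 9, 0, 0, 0], [-0.05, 0, 9.5, 0, 0, 0], [-0.05, 0, 9.5, 0, 0, 0], [-0.05, 0, 9.5, 0, 0, 0]],
  ],
)

```text
clock: 9.6
eef_pos: [528.2, 184.8, 76.9]
tool_rot: [-3.141, -0.002, 0.262]
force: [0.9, 0.1, -0.4]
width: 85.3
gripper_force: 0.0
```

send_rows(
  rows=[
    [[0, 0, 0, 0, 0, 0], [0, 0, 0, 0, 0, 0], [0, 0, 0, 0, 0, 0], [0, 0, 0, 0, 0, 0], [0, 0, 0, 0, 0, 0], [0, 0, 0, 0, 0, 0], [0, 0, 0, 0, 0, 0], [0, 0, 0, 0, 0, 0], [0, 0, 0, 0, 0, 0], [0, 0, 0, 0, 0, 0]],
  ],
  grip=255,
)

```text
clock: 10.6
eef_pos: [527.6, 185.3, 76.4]
tool_rot: [-3.141, -0.001, 0.262]
force: [-0.9, 1.1, 6.6]
width: 15.2
gripper_force: 60.1
```

Run:
```python
from h import *
s=ctrl.read_state();print(s["eef_pos"],s["tool_rot"],s["force"],s["torque"],s["width"],s["gripper_force"])
S=ctrl.get_image("scene")
x=lambda d,a,b,c,e,k:cv2.resize(d["pixels"][b:e,a:c,::-1],None,fx=k,fy=k,interpolation=cv2.INTER_CUBIC)
cv2.imwrite("pics/grip.png",x(S,330,130,430,230,5))
```

```text
[527.59 185.33  76.43] [-3.14 -0.    0.26] [-0.92  1.12  6.59] [ 0.4   0.3  -0.03] 15.176038007835741 60.12752652168274
```

View pics/grip.png

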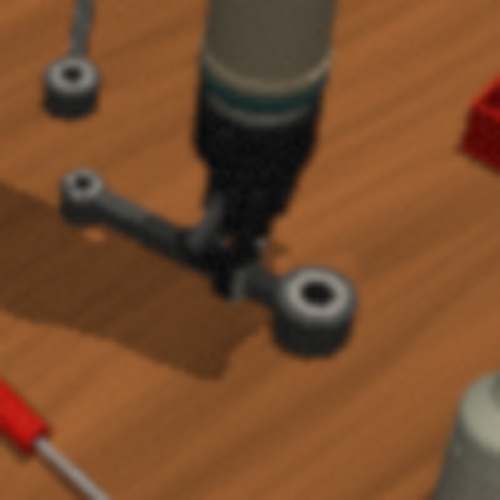

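The bar is gripped between the boss at crop (317,300) and the eye at (82,190), at about a third of the way from the boss. Lifting gently.

send_rows(
  rows=[
    [[0, 0, -0.3, 0, 0, 0], [0, 0, -0.8, 0, 0, 0], [0, 0, -1.6, 0, 0, 0], [0, 0, -2.6, 0, 0, 0], [0, 0, -3.6, 0, 0, 0], [0, 0, -4.6, 0, 0, 0], [0, 0, -5.4, 0, 0, 0], [0, 0, -6, 0, 0, 0], [0, 0, -6, 0, 0, 0], [0, 0, -6, 0, 0, 0]],
  ],
)

```text
clock: 11.65
eef_pos: [527.5, 184.6, 136.0]
tool_rot: [3.142, 0.0, 0.262]
force: [-0.3, 1.0, -8.5]
width: 14.9
gripper_force: 58.8
```

Run:
```python
from h import *
s=ctrl.read_state();print(s["eef_pos"],s["tool_rot"],s["force"],s["torque"],s["width"],s["gripper_force"])
S=ctrl.get_image("scene");T=ctrl.get_image("top")
x=lambda d,a,b,c,e,k:cv2.resize(d["pixels"][b:e,a:c,::-1],None,fx=k,fy=k,interpolation=cv2.INTER_CUBIC)
cv2.imwrite("pics/lift.png",np.hstack([x(S,330,110,430,210,4),x(T,230,155,330,255,4)]))
```

```text
[527.49 184.64 136.02] [3.14 0.   0.26] [-0.29  0.98 -8.54] [ 0.   -0.01 -0.04] 14.854616819569403 58.82528007030487
```

View pics/lift.png

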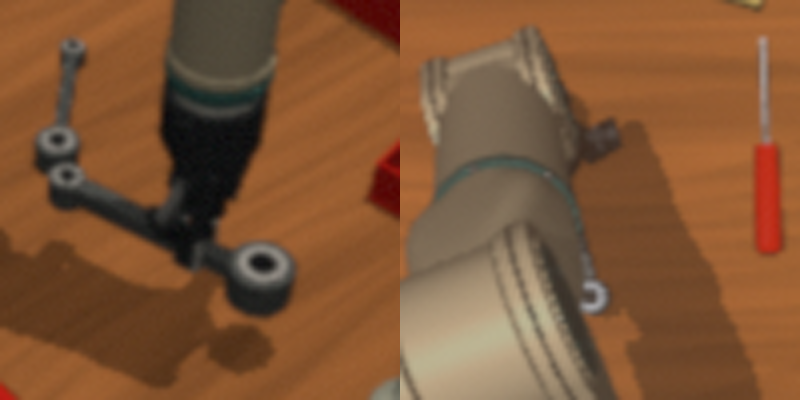

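The lever hangs level, with the boss at crop (262,270), the eye at (66,175) and the wrist moment near zero. Next, carry it to the jig.

Run:
```python
from h import *
print(delta([594.6,-183.4,166],.056))
```

```text
[-3.02 37.29 -3.04  0.    0.    0.21]
```

send_rows(
  rows=[
    [[0, 0.3, -0.5, 0, 0, 0], [-0.1, 1, -1.5, 0, 0, 0.01], [-0.2, 2.2, -2.5, 0, 0, 0.02], [-0.4, 4, -3.5, 0, 0, 0.03], [-0.6, 6.3, -4.3, 0, 0, 0.045], [-0.8, 9, -5, 0, 0, 0.06], [-1, 12, -5.3, 0, 0, 0.075], [-1.2, 15, -5.5, 0, 0, 0.09], [-1.5, 18, -5.5, 0, 0, 0.105], [-1.7, 21, -5.5, 0, 0, 0.12]],
  ],
)

```text
clock: 12.75
eef_pos: [565.4, -25.5, 192.1]
tool_rot: [3.141, -0.001, 0.139]
force: [0.7, 0.8, -7.6]
width: 15.1
gripper_force: 58.9
```

send_rows(
  rows=[
    [[-0.5, 2.9, 0, 0, 0, 0.015], [-0.9, 5.7, 0, 0, 0, 0.03], [-1.4, 8.3, 0, 0, 0, 0.045], [-1.9, 10.6, 0, 0, 0, 0.06], [-2.3, 12.5, 0, 0, 0, 0.07], [-2.7, 14, 0, 0, 0, 0.08], [-3, 15, 0, 0, 0, 0.085], [-3.2, 15.6, 0.3, 0, 0, 0.086], [-3.2, 15.8, 0.6, 0, 0, 0.086], [-3.2, 15.9, 1, 0, 0, 0.086]],
  ],
)

```text
clock: 13.75
eef_pos: [556.5, -183.7, 180.7]
tool_rot: [-3.141, -0.0, 0.057]
force: [0.4, 0.8, -7.7]
width: 14.5
gripper_force: 58.9
```

send_rows(
  rows=[
    [[0, 0, 0, 0, 0, 0], [0, 0, 0, 0, 0, 0], [0, 0, 0, 0, 0, 0], [0, 0, 0, 0, 0, 0]],
  ],
)

```text
clock: 14.15
eef_pos: [556.5, -184.1, 181.1]
tool_rot: [-3.142, -0.0, 0.056]
force: [0.1, -0.3, -8.2]
width: 14.6
gripper_force: 58.8
```

Run:
```python
from h import *
s=ctrl.read_state();print(s["eef_pos"],s["tool_rot"],s["force"],s["torque"],s["width"],s["gripper_force"])
print(delta([594.6,-183.4,166],.056))
```

```text
[ 556.52 -184.15  181.12] [-3.14 -0.    0.06] [ 0.07 -0.29 -8.25] [-0.01 -0.03  0.02] 14.634341069012004 58.82903516292572
[ 3.81  0.14  1.51 -0.   -0.    0.  ]
```

send_rows(
  rows=[
    [[0.5, 0, 0.2, 0, 0, 0], [1.4, 0, 0.5, 0, 0, 0], [2.3, 0, 0.8, 0, 0, 0], [3.1, 0, 1.1, 0, 0, 0], [3.6, 0, 1.4, 0, 0, 0], [3.8, 0, 1.5, 0, 0, 0], [3.8, 0, 1.5, 0, 0, 0], [3.8, 0, 1.5, 0, 0, 0], [3.8, 0, 1.5, 0, 0, 0]],
  ],
)

```text
clock: 15.05
eef_pos: [593.9, -182.6, 166.1]
tool_rot: [3.141, 0.0, 0.055]
force: [0.1, 0.9, -7.7]
width: 15.0
gripper_force: 58.8
```

Run:
```python
from h import *
s=ctrl.read_state();print(s["eef_pos"],s["tool_rot"],s["force"],s["torque"])
S=ctrl.get_image("scene")
print("expected boss/eye top centres",proj(S,[652.5,-180.2,124]),proj(S,[472.6,-190.2,116]))
x=lambda d,a,b,c,e,k:cv2.resize(d["pixels"][b:e,a:c,::-1],None,fx=k,fy=k,interpolation=cv2.INTER_CUBIC)
cv2.imwrite("pics/end.png",x(S,240,170,340,290,5))
```

```text
[ 593.9  -182.62  166.15] [3.14 0.   0.06] [ 0.05  0.95 -7.69] [-0.03  0.04  0.  ]
expected boss/eye top centres [308.04 251.55] [266.2  211.65]
```

View pics/end.png

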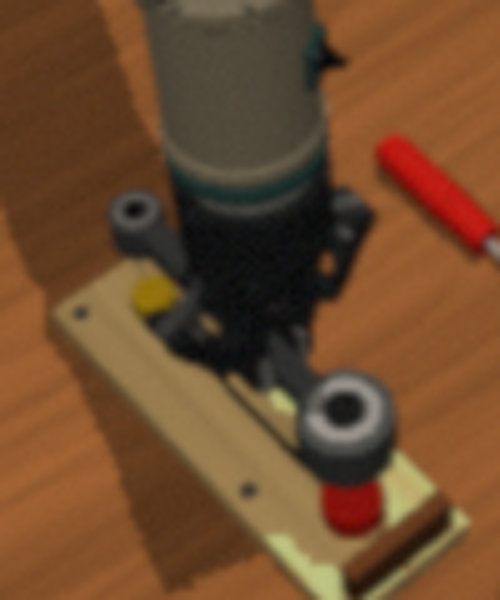

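The boss ring is at crop (346,408), which is pixel (309,252) against an expected (308,252). The eye is at (135,208), which is (267,212) against (266,212). That puts both within about 3 mm, level and clear of the jig, so I'm handing in.

send_rows(
  rows=[
    [[0, 0, 0, 0, 0, 0], [0, 0, 0, 0, 0, 0], [0, 0, 0, 0, 0, 0], [0, 0, 0, 0, 0, 0], [0, 0, 0, 0, 0, 0]],
  ],
)

```text
clock: 15.6
eef_pos: [594.2, -182.4, 166.0]
tool_rot: [-3.142, 0.0, 0.056]
force: [-0.5, 0.1, -7.0]
width: 14.9
gripper_force: 58.8
```

```bash
python3 -c "
from cell import ctrl
print(ctrl.finish_job())"
```

```text
the job is handed in; nothing more can be done
None
```

Job handed in at about 15.6 s, with no verdict returned: both caps measured as pressed home, and the lever was held level at its balance point about 5 cm above them, boss over red and eye over yellow to within about 3 mm.

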